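# Find and release the latched key on the dust-extractor switch box

### The arm

A 6-joint arm with a two-finger parallel gripper is mounted at the origin on a cart in front of the work surface, level with it; the furniture and walls round the work are solid. World frame = base frame: x ahead of the robot, y to its left, z up, the work surface at z = 0. Lengths are in m, angles in rad, forces in N, time in s.
With the tool pointing down it reaches from about 0.4 to 0.825 m from the base axis. Payload 7 kg.
Tool frame: the origin (TCP) lies at the centre of the arm's flange, where the gripper is bolted on; the fingertips stand 178 mm ahead of it and the grasp point (between the pads) lies 159 mm ahead of it; z points along the fingers, y is the direction in which the jaws open and shut (so a half turn about z gives the same grasp; the last joint's range is limited). The gripper opens to 88 mm and grips with 3 to 60 N. Pads are 19 mm wide; open, the fingers measure 130 mm over their backs; the gripper's body (78 mm by 193 mm) begins 47 mm behind the grasp point.
Start: joints at [1.446, 0.359, 0.012, 0, -1.224, -0.288], TCP at [0.271, 0.618, 0.405] pointing down, gripper open.
Joint ranges: [-3.07, 3.07], [-1.43, 2.12], [-1.02, 1.25], [-3.03, 1.67], [-3.05, -0], [-3.03, 3.03]. Speed limits (rad/s): [2.39, 2.39, 3.01, 3.14, 3.14, 3.14].

### API

Orientations are given as [roll, pitch, yaw] about the fixed x, y, z axes, in that order (R = Rz(yaw) Ry(pitch) Rx(roll)).
In Python, from station import arm gives the robot as it stands.
- The arm moves only by the shell command python3 -m handwheel 'ROWS' [OPENING] [FORCE]. ROWS is JSON, a list of rows, each a list of 4 numbers: the shift along the world's x, y, z in cm, then the turn about the world's z in rad. In form: [[dx, dy, dz, yaw], ...]. A call has 1 to 20 rows; each row shifts and turns the commanded pose from where the row before left it; what a row does not reach is not made up. A row lasts 1/10 s, in which the tool goes at most 50 mm and 8.59 degrees, less where a joint would pass 70% of its speed; a pose out of reach is approached as far as the arm can. A call is refused whole if a number of a shift passes 5 or a number of a turn 0.15, either way. A call with a gripper value outside its range is refused whole. OPENING is the closure, from 0 (fully open) to 1 (shut), set as the call begins (- or left out, the last holds). The fingers move at their own pace and stop on an object; FORCE is the grip in N (left out, the last holds). Time passes only in rows, so rows that do not move let the fingers close. It gives the time, the measured TCP pose, the force and the opening at its end, in the units of the state.
- arm.get_state(): the state, without advancing time (a new reading comes with each control period).
- arm.grab_frame(name): name is "scene" or "top"; returns a dict with "image" (420x560x3 uint8, red, green, blue), "depth" (420x560 float32, m along the optical axis (not along the pixel's ray), 0 where there is no reading), "vfov" (degrees; the focal length in pixels is half the picture's height over the tangent of half this angle, whatever the lens; pixels are square), "cx", "cy" (the principal point, pixels), "rvec" (rotation vector, rad) and "tvec" (3), from world to camera coordinates, as OpenCV has them. Camera axes: x right, y down, z forward; pixel columns grow to the right and rows downward; lengths in m; the calibration is good to about 2 mm. A picture is of the moment at which its call begins.
- arm.job_done(): hands the job in, once; it reports no verdict.
The state is a dict: "t": time; "q": joint angles; "qd": joint speeds; "joint_efforts": joint torques, N m; "eef_pos": TCP position; "ee_rot": TCP orientation; "force": force on the tool from outside, world axes, zero at the start; "moment": the same for the moment, N m; "width": finger opening in m.
Only numpy, scipy, OpenCV 4.12 (cv2) and the standard library are available. Lean on these libraries where they do the work, as an engineer would, in place of code of your own. Each camera call takes 0.05 s, during which the arm holds its last target.

### The job

One of the four identical keys on the dust extractor's switch box is still latched down. With a fingertip, tap each key lightly in turn from left to right to feel which one it is; only after all four taps press that key firmly in until it lets go, then let it come up so that all four keys stand raised. Do not push down a key that is already raised, do not force the keys, grasp nothing, and leave the things lying about where they are.

Things in the scene. Friction and masses are not known exactly. Their poses are not given: they have to be found in the camera images.
- switch_box: low grey switch box, aluminium top, fixed to the bench, 120 (x) x 216 (y) x 45 mm high; origin in the centre of its underside; x to its rear, y along the key row to the left, z up. Stands ahead of the robot to the left, turned 20 to 46 degrees counterclockwise. Four identical black push keys in one row, 46 mm apart, on its front half (centres at box x = -22 mm).
- key_1: first key from the left as the robot sees them: black block, top face 34 (box x) x 30 (box y) mm; origin in the centre of the top face, axes as the box. Raised, the top stands 61 mm over the bench (16 mm over the box); latched it stands 4 mm lower.
- travel_1 (a joint): how far key_1 is down, in m: 0 raised, about 0.004 latched, 0.0085 at its bottom stop. A raised key is springy: it gives at 2 N and sinks 1.25 mm for each further newton, and comes back up when let go. The latched key is firm up to about 5 N; pressed on, it sinks at that same rate, lets go once it is 0.0065 to 0.0075 down (7 to 9 N) and then rises with the finger to 0. Exactly one key, any of the four, is latched at the start.
- key_2: second key from the left as the robot sees them: black block, top face 34 (box x) x 30 (box y) mm; origin in the centre of the top face, axes as the box. Raised, the top stands 61 mm over the bench (16 mm over the box); latched it stands 4 mm lower.
- travel_2 (a joint): how far key_2 is down, in m: 0 raised, about 0.004 latched, 0.0085 at its bottom stop. A raised key is springy: it gives at 2 N and sinks 1.25 mm for each further newton, and comes back up when let go. The latched key is firm up to about 5 N; pressed on, it sinks at that same rate, lets go once it is 0.0065 to 0.0075 down (7 to 9 N) and then rises with the finger to 0. Exactly one key, any of the four, is latched at the start.
- key_3: third key from the left as the robot sees them: black block, top face 34 (box x) x 30 (box y) mm; origin in the centre of the top face, axes as the box. Raised, the top stands 61 mm over the bench (16 mm over the box); latched it stands 4 mm lower.
- travel_3 (a joint): how far key_3 is down, in m: 0 raised, about 0.004 latched, 0.0085 at its bottom stop. A raised key is springy: it gives at 2 N and sinks 1.25 mm for each further newton, and comes back up when let go. The latched key is firm up to about 5 N; pressed on, it sinks at that same rate, lets go once it is 0.0065 to 0.0075 down (7 to 9 N) and then rises with the finger to 0. Exactly one key, any of the four, is latched at the start.
- key_4: fourth key from the left (the rightmost) as the robot sees them: black block, top face 34 (box x) x 30 (box y) mm; origin in the centre of the top face, axes as the box. Raised, the top stands 61 mm over the bench (16 mm over the box); latched it stands 4 mm lower.
- travel_4 (a joint): how far key_4 is down, in m: 0 raised, about 0.004 latched, 0.0085 at its bottom stop. A raised key is springy: it gives at 2 N and sinks 1.25 mm for each further newton, and comes back up when let go. The latched key is firm up to about 5 N; pressed on, it sinks at that same rate, lets go once it is 0.0065 to 0.0075 down (7 to 9 N) and then rises with the finger to 0. Exactly one key, any of the four, is latched at the start.
- nut_blank: bystander, loose: small flat bone-white bar, 41x47x10 mm, lying on the rear deck of the switch box; origin in the centre of its underside as it lies. To be left where it is.
- rosewood_block: bystander, loose: reddish-brown wooden offcut, 56x80x40 mm, on the bench to the left of the switch box; origin in the centre of its underside as it lies. To be left where it is.
- screwdriver: bystander, loose: screwdriver with orange handle, 206 mm long, lying on the bench to the right of the switch box; origin in the centre of its underside as it lies. To be left where it is.
- tuner_plate_1: bystander, loose: brass tuning-machine plate with three white buttons, 113 mm long, on the bench behind the switch box; origin in the centre of its underside as it lies. To be left where it is.
- tape_measure: bystander, loose: yellow tape measure, 51x89x64 mm, on the bench behind the switch box; origin in the centre of its underside as it lies. To be left where it is.
- jar_pegs: bystander, loose: small round glass jar with a dark lid, 52 mm across, 48 mm high, on the bench to the right of the switch box; origin in the centre of its underside as it lies. To be left where it is.

How it is judged:
On the way, in this order (a step that is already met when the one before it is completed fails the run):
1. the fingers tap key 1 from the left (more than 0.4 N) (contact force between the fingers and key_1 above 0.4 N), for 0.02 s.
2. the fingers tap key 2 from the left (more than 0.4 N) (contact force between the fingers and key_2 above 0.4 N), for 0.02 s.
3. the fingers tap key 3 from the left (more than 0.4 N) (contact force between the fingers and key_3 above 0.4 N), for 0.02 s.
4. the fingers tap key 4 from the left (more than 0.4 N) (contact force between the fingers and key_4 above 0.4 N), for 0.02 s.
5. the latched key has been pressed and has come up: all four keys are raised (value of joint each of travel_1, travel_2, travel_3, travel_4 below 0.0012 m), for 0.2 s.
At the end, for the whole second after the job is handed in: After the four keys were tapped from left to right, the latched one was released: all four are raised (each less than 1.2 mm down), and every loose thing lies within 20 mm of where it lay (all of step 5 and distance of each of nut_blank, rosewood_block, screwdriver, tuner_plate_1, tape_measure, jar_pegs from where it was at the start of the episode below 0.02 m); the robot touches nothing.
It fails at once if a raised key is pushed more than 5.5 mm down while another key is still latched ((value of joint travel_1 above 0.0055 m and value of joint any of travel_2, travel_3, travel_4 above 0.0028 m) or (value of joint travel_2 above 0.0055 m and value of joint any of travel_1, travel_3, travel_4 above 0.0028 m) or (value of joint travel_3 above 0.0055 m and value of joint any of travel_1, travel_2, travel_4 above 0.0028 m) or (value of joint travel_4 above 0.0055 m and value of joint any of travel_1, travel_2, travel_3 above 0.0028 m)).
It fails at once if a key is squeezed or pressed with more than 30 N (contact force between the fingers and key_1 above 30 N or contact force between the fingers and key_2 above 30 N or contact force between the fingers and key_3 above 30 N or contact force between the fingers and key_4 above 30 N).
It fails at once if a loose thing is lifted or shifted by more than 20 mm (distance of any of nut_blank, rosewood_block, screwdriver, tuner_plate_1, tape_measure, jar_pegs from where it was at the start of the episode above 0.02 m).
It also fails if it takes over 51 s, if anything falls off the work surface, if the arm or the gripper's body presses on something with over 40 N, if the wrist force passes 120 N, or if a joint passes its speed limit or range.

## Working session

There is one attempt and no reset: what is moved stays moved. The work goes in short steps, Python scripts to look and compute and a shell command to move; the robot and the scene stay as the last step left them, time stands still between calls to the robot, and variables do not carry over. Pictures are saved under pics/ and viewed, and the job is handed in when it is done.

```bash
mkdir -p pics; ls; cat > h.py <<'E'
from station import arm
import numpy as np, cv2
def grab(n):
    f=arm.grab_frame(n); h=f["image"].shape[0]
    fl=h/2/np.tan(np.radians(f["vfov"])/2)
    f["K"]=np.array([[fl,0,f["cx"]],[0,fl,f["cy"]],[0,0,1]])
    f["R"]=cv2.Rodrigues(np.array(f["rvec"],float))[0]; f["t"]=np.array(f["tvec"],float).ravel()
    return f
def ray(f,u,v,z):
    d=f["R"].T@np.linalg.inv(f["K"])@np.array([u,v,1.]); c=-f["R"].T@f["t"]
    return c+d*(z-c[2])/d[2]
def cloud(f):
    h,w=f["depth"].shape; v,u=np.mgrid[:h,:w]; d=f["depth"]
    p=np.stack([(u-f["cx"])*d/f["K"][0,0],(v-f["cy"])*d/f["K"][0,0],d],-1)
    return (p-f["t"])@f["R"]
def proj(f,p):
    q=f["K"]@(f["R"]@np.array(p,float)+f["t"]); return q[:2]/q[2]
E
python3 - <<'E'
from h import *
for n in("scene","top"):
    f=grab(n); cv2.imwrite(f"pics/{n}0.png",f["image"][...,::-1]); np.savez(f"{n}0.npz",**f)
    print(n,f["vfov"],-f["R"].T@f["t"],(f["depth"]>0).mean())
s=arm.get_state();print(s)
E
```

```text
pics
scene 51.890943903491234 [ 0.00943468 -0.01716324  0.63372593] 0.9961267006802721
top 45.28592115821883 [0.45063757 0.25851534 1.25202557] 0.9959736394557823
{'t': 0.1, 'q': array([ 1.44615207e+00,  3.59304087e-01,  1.11724338e-02, -2.92321948e-04,
       -1.22409523e+00, -2.88096178e-01]), 'qd': array([ 0.00103032, -0.00287205,  0.00259261,  0.00028744,  0.00026306,
        0.00024373]), 'joint_efforts': array([-2.43378447e-03, -5.84161448e+01,  2.93751973e+01,  7.01556087e+00,
        1.01839556e-02, -4.89221293e-05]), 'eef_pos': array([0.27069619, 0.6181629 , 0.40383589]), 'ee_rot': array([ 3.14014297e+00, -1.43002106e-04, -4.12839855e-01]), 'force': array([0.13143166, 0.55271406, 0.36241044]), 'moment': array([0.0349066 , 0.03612893, 0.05337311]), 'width': 0.08738902097298777}
```

View pics/scene0.png

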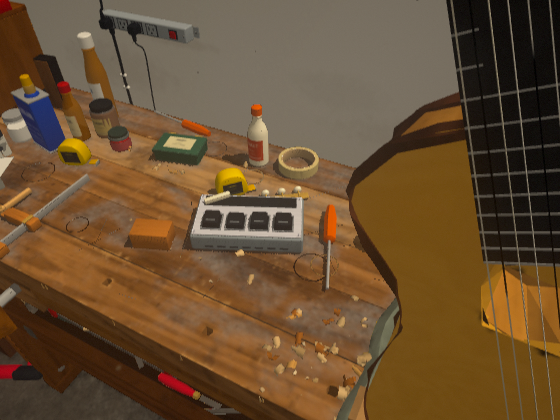

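View pics/top0.png

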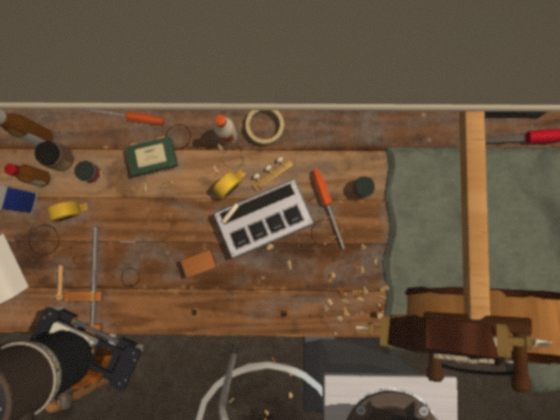

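The scene view shows the keys at about (211,220), (235,221), (259,222) and (284,222). In the top view they are at about (240,238), (257,230), (275,222) and (292,214). The nut is on the box's rear deck, and a guitar stands at the right.

```bash
cat > m.py <<'E'
from h import *
import sys
def load(n): 
    z=np.load(n,allow_pickle=True); return {k:z[k] if z[k].shape else z[k].item() for k in z.files}
F={n:load(f"{n}0.npz") for n in("scene","top")}
if __name__=="__main__":
  roi={"scene":(195,205,303,240),"top":(228,200,306,250)}
  C={}
  for n,f in F.items():
    x0,y0,x1,y1=roi[n]; g=f["image"].max(-1)
    sub=cv2.resize(g[y0:y1,x0:x1],None,fx=8,fy=8,interpolation=cv2.INTER_CUBIC)
    cv2.imwrite(f"pics/{n}_crop.png",cv2.resize(f["image"][y0-15:y1+10,x0-10:x1+15,::-1],None,fx=6,fy=6,interpolation=cv2.INTER_CUBIC)[:600,:800])
    m=(sub<55).astype(np.uint8)
    cs=[c for c in cv2.findContours(m,cv2.RETR_EXTERNAL,cv2.CHAIN_APPROX_NONE)[0] if cv2.contourArea(c)>1500]
    for c in cs:
        (a,b),s,an=cv2.minAreaRect(c); u,v=(a+.5)/8-.5+x0,(b+.5)/8-.5+y0
        print(n,round(u,1),round(v,1),np.round(np.array(s)/8,1),ray(f,u,v,.061).round(4), cv2.contourArea(c)/64)
    P=cloud(f)
    for (u,v) in {"scene":[(211,220),(235,221),(259,222),(284,222),(247,222),(247,231)],"top":[(240,238),(257,230),(275,222),(292,214)]}[n]: print("depth",P[v,u].round(4))
E
python3 m.py
```

```text
scene 282.4 222.9 [17.2 12.5] [0.518  0.2313 0.061 ] 93.40625
scene 258.9 222.1 [17.9 12.4] [0.5003 0.2716 0.061 ] 93.6328125
scene 235.0 221.6 [17.7 12. ] [0.4817 0.3125 0.061 ] 69.75
scene 211.4 220.6 [18.4 12.3] [0.4642 0.3537 0.061 ] 92.6875
depth [0.4658 0.3558 0.0601]
depth [0.4858 0.3152 0.0575]
depth [0.5033 0.2731 0.0579]
depth [0.5221 0.23   0.0602]
depth [0.505  0.3009 0.0439]
depth [0.4854 0.2899 0.0424]
top 239.6 237.8 [13.5 13. ] [0.4765 0.3632 0.061 ] 127.5546875
top 257.4 230.1 [13.3 12.5] [0.4949 0.3215 0.061 ] 118.8203125
top 274.8 222.7 [13.4 13. ] [0.5127 0.2802 0.061 ] 122.0234375
top 292.4 215.2 [13.1 12.9] [0.5309 0.2389 0.061 ] 115.046875
top 251.5 205.7 [ 8.9 49.4] [0.5528 0.336  0.061 ] 283.265625
depth [0.4759 0.3621 0.0634]
depth [0.4952 0.3224 0.0592]
depth [0.5145 0.2799 0.0585]
depth [0.5337 0.2398 0.0613]
```

View pics/scene_crop.png

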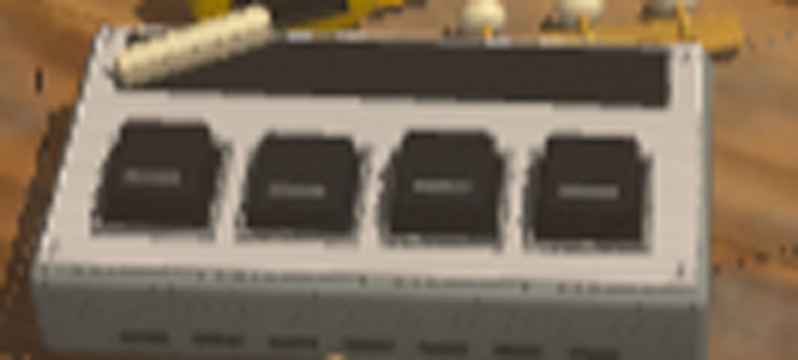

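View pics/top_crop.png

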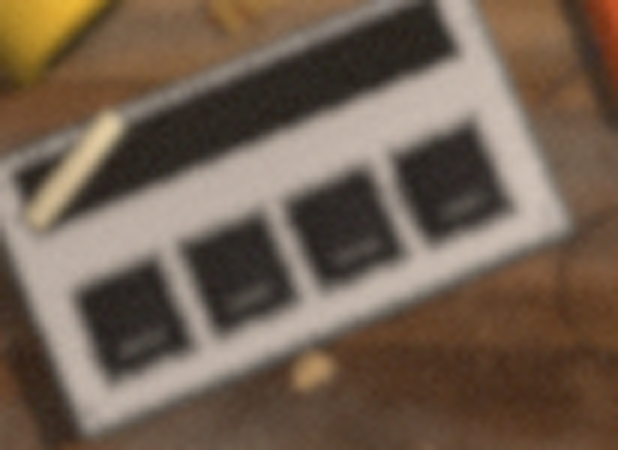

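The crops show the second key from the left sitting a little lower in the scene view. The tick marks sit near the front of each key. The two views disagree by about 1 cm, probably because the front sides of the keys are in the scene mask, so I'll check with the box corners.

```bash
python3 - <<'E'
from m import *
f=F["top"]; cv2.imwrite("pics/top_c2.png",cv2.resize(f["image"][165:265,205:325,::-1],None,fx=6,fy=6,interpolation=cv2.INTER_CUBIC))
f=F["scene"]
for n,c in {"LF":(35,270),"RF":(710,285),"RB":(705,50),"LB":(100,28)}.items():
    print(n,ray(f,(c[0]+.5)/6-.5+185,(c[1]+.5)/6-.5+190,.045).round(4))
# key top faces in scene: rear-left, rear-right corners
for c in [(122,122),(208,124),(262,135),(355,136),(402,132),(493,134),(547,138),(637,139)]:
    print(c,ray(f,(c[0]+.5)/6-.5+185,(c[1]+.5)/6-.5+190,.061).round(4))
E
```

```text
LF [0.428  0.3791 0.045 ]
RF [0.516 0.188 0.045]
RB [0.614  0.2339 0.045 ]
LB [0.5323 0.4251 0.045 ]
(122, 122) [0.4831 0.3809 0.061 ]
(208, 124) [0.4946 0.3555 0.061 ]
(262, 135) [0.498  0.3372 0.061 ]
(355, 136) [0.5108 0.3103 0.061 ]
(402, 132) [0.5191 0.2977 0.061 ]
(493, 134) [0.5312 0.2712 0.061 ]
(547, 138) [0.5372 0.2549 0.061 ]
(637, 139) [0.5495 0.2291 0.061 ]
```

View pics/top_c2.png

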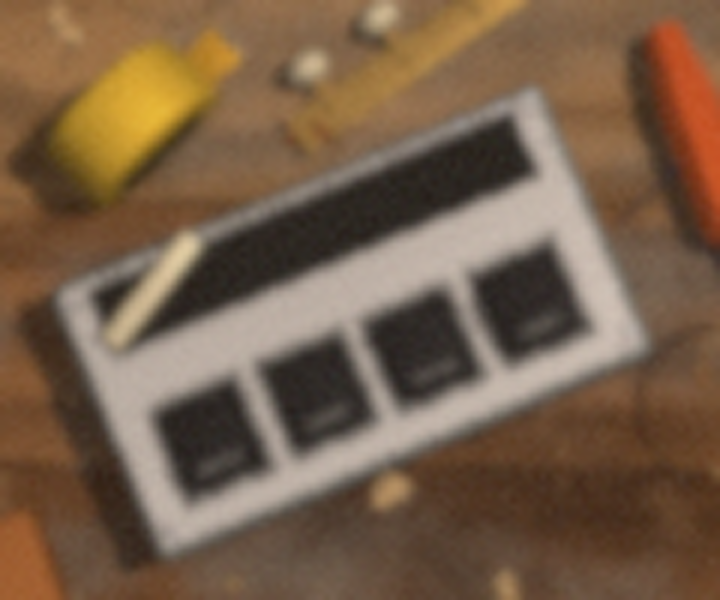

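```bash
python3 - <<'E'
from m import *
f=F["top"]
P=[ray(f,(c[0]+.5)/6-.5+205,(c[1]+.5)/6-.5+165,.045)[:2] for c in [(165,555),(648,352),(540,88),(60,295)]]
S=[(.428,.3791),(.516,.188),(.614,.2339),(.5323,.4251)]
for Q in (np.array(P),np.array(S)):
    c=Q.mean(0); y=(Q[0]-Q[1])+(Q[3]-Q[2]); yaw=np.arctan2(-y[0],y[1])
    print(Q.round(4).tolist(),c.round(4),np.degrees(yaw), [ (c+np.array([[np.cos(yaw),-np.sin(yaw)],[np.sin(yaw),np.cos(yaw)]])@[-.022,o]).round(4).tolist() for o in (.069,.023,-.023,-.069)])
Pc=cloud(F["scene"]); 
f=F["top"];PT=cloud(f)
u,v=proj(f,(0.55,0.41,0.05));print("nut px",u,v)
# tall things around work
m=(PT[...,2]>.1)&(PT[...,0]>.3); print("tall near:",[(PT[m][:,i].min().round(2),PT[m][:,i].max().round(2)) for i in range(3)])
m=(Pc[...,2]>.12)&(Pc[...,0]>.3)&(Pc[...,0]<.75)&(Pc[...,1]>-.1)&(Pc[...,1]<.6)&(F["scene"]["depth"]>0); print(m.sum(), Pc[m].min(0) if m.any() else 0,Pc[m].max(0) if m.any() else 0)
E
```

```text
[[0.4306, 0.382], [0.513, 0.1901], [0.619, 0.2337], [0.534, 0.4259]] [0.5242 0.3079] 23.549525293743315 [[0.4764, 0.3624], [0.4948, 0.3202], [0.5132, 0.278], [0.5316, 0.2359]]
[[0.428, 0.3791], [0.516, 0.188], [0.614, 0.2339], [0.5323, 0.4251]] [0.5226 0.3065] 23.936062958470494 [[0.4745, 0.3607], [0.4931, 0.3186], [0.5118, 0.2766], [0.5305, 0.2345]]
nut px 221.02913356290946 207.0139678008207
tall near: [(np.float64(0.3), np.float64(0.75)), (np.float64(-0.15), np.float64(0.9)), (np.float64(0.1), np.float64(1.25))]
7411 [ 0.30000347 -0.09994183  0.12034   ] [0.74905346 0.41545186 0.55199496]
```

```bash
python3 - <<'E'
from m import *
for n in F:
    f=F[n]; P=cloud(f); ok=f["depth"]>0
    for lo,hi in((.08,.15),(.15,.3),(.3,.7)):
      m=ok&(P[...,2]>lo)&(P[...,2]<hi)&(P[...,0]>.2)&(P[...,0]<.8)&(P[...,1]>-.2)&(P[...,1]<.55)
      H,_,_=np.histogram2d(P[m][:,0],P[m][:,1],bins=[np.arange(.2,.81,.1),np.arange(-.2,.56,.05)])
      print(n,lo,hi);print(H.astype(int))
E
```

```text
scene 0.08 0.15
[[  0   0  94 835   0   0   0   0   0   0   0   0   0   0   0]
 [  0   0   0   4   0   0   0   0   0   0   0   0   0   0   0]
 [  0   0   0   0   0   0   0   0   0   0   0   0   0   0   0]
 [  0   0   0   0   0   0   0   0   0   0   0   0   0   0   0]
 [  0   0   0   0   0   0   0   0   0   0   0   0   0   0   0]
 [  0   0   0   0   0   0   0   0   0   0   0 260 206   0   0]]
scene 0.15 0.3
[[ 321 4957 5842 4325    0    0    0    0    0    0    0    0    0    0
    71]
 [   0 1575  304   54    0    0    0    0    0    0    0    0    0    0
     0]
 [   0    0    0    0    0    0    0    0    0    0    0    0    0    0
     0]
 [   0    0    0    0    0    0    0    0    0    0    0    0    0    0
     0]
 [   0    0    0    0    0    0    0    0    0    0    0    0    0    0
     0]
 [   0    0    0    0    0    0    0    0    0    0    0    1    3    0
     0]]
scene 0.3 0.7
[[    0  2332 14306 19730  7367   329     0     0     0     0     0     0
      0     0   118]
 [    0   211   125  4483  2284     0     0     0     0     0     0     0
      0     0     0]
 [   
[... 863 characters left out ...]
0  0  0  0  0]
 [ 0  0  0  0  0  0  0  0  0  0  0  0  0  0  0]
 [ 0  0  0  0  0  0  0  0  0  0  0  0  0  0  0]
 [ 0  0  0  0  0  0  0  0  0  0  0  0  0  0  0]
 [ 0  0  0  0  0  0  0  0  0  0  0  5 18  0  0]]
top 0.3 0.7
[[   4  136   36   21   10   24    0    0    0    0    0    0    0    0
   660]
 [   0 1941  758 1596 2428  682    0    0    0    0    0    0    0    0
     0]
 [   0    0    0    0 2207    0    0    0    0    0    0    0    0    0
     0]
 [   0    0    0    0 2101    0    0    0    0    0    0    0    0    0
     0]
 [   0    0    0    0  392    0    0    0    0    0    0    0    0    0
     0]
 [   0    0    0    0    0    0    0    0    0    0    0    0    0    0
     0]]
```

```bash
python3 -m handwheel '[[0,0,0,-0.14],[0,0,0,-0.14],[0,0,0,-0.14],[0,0,0,-0.14],[0,0,0,-0.14],[0,0,0,-0.04]]' 1 10
```

```text
t: 0.7
eef_pos: [0.2707, 0.6182, 0.4041]
ee_rot: [3.141, -0.001, -1.158]
force: [-0.6, 1.1, 0.6]
width: 0.0452
```

```bash
python3 -m handwheel '[[2.57,-3.2,0,0],[2.57,-3.2,0,0],[2.57,-3.2,0,0],[2.57,-3.2,0,0],[2.57,-3.2,0,0],[2.57,-3.2,0,0],[2.57,-3.2,0,0],[2.57,-3.2,0,0],[0,0,-2,0],[0,0,-2,0],[0,0,0,0]]'
python3 - <<'E'
from m import *
for n in("scene","top"):
    f=grab(n); cv2.imwrite(f"pics/{n}1.png",f["image"][...,::-1]); np.savez(f"{n}1.npz",**f)
print(arm.get_state()["q"].round(3))
f=F["top"];P=cloud(f)
m=(P[...,2]>.12)&(P[...,0]>.05)&(P[...,0]<.7)&(P[...,1]<.3)&(f["depth"]>0)
for x in np.arange(.05,.7,.05):
    k=m&(abs(P[...,0]-x-.025)<.025)
    if k.any(): q=P[k]; q=q[q[:,1].argsort()]; i=q[-5:]; print(round(x,2), "ymax",i[:,1].round(2)[0],"z",i[:,2].round(2)[0],"zmax",q[:,2].max().round(2))
E
```

```text
t: 1.8
eef_pos: [0.476, 0.3611, 0.3617]
ee_rot: [3.137, -0.002, -1.154]
force: [-0.5, 0.3, -0.1]
width: 0.0006
[ 0.976  0.263 -0.219  0.    -1.089 -0.558]
0.05 ymax -0.03 z 0.15 zmax 0.16
0.1 ymax 0.04 z 0.18 zmax 0.19
0.2 ymax -0.2 z 0.21 zmax 0.25
0.25 ymax 0.08 z 0.64 zmax 0.68
0.3 ymax 0.1 z 0.77 zmax 0.78
0.35 ymax 0.2 z 0.87 zmax 0.94
0.4 ymax 0.19 z 0.88 zmax 0.93
0.45 ymax 0.04 z 0.66 zmax 0.66
0.5 ymax 0.3 z 0.95 zmax 0.96
0.55 ymax 0.3 z 1.03 zmax 1.04
0.6 ymax 0.04 z 0.64 zmax 0.66
```

View pics/top1.png

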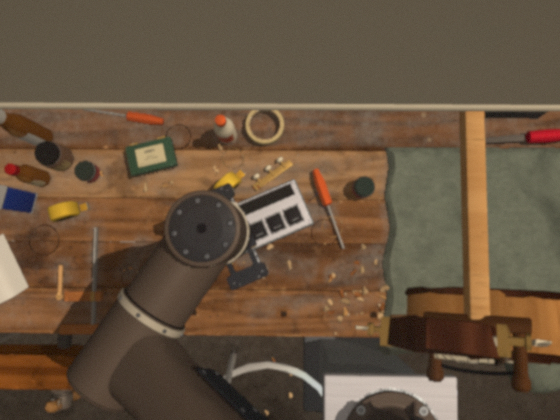

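View pics/scene1.png

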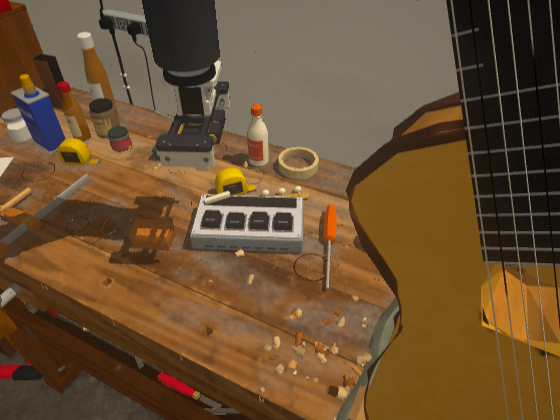

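The arm stays on the left, clear of the guitar, and the gripper hangs above key 1 in open space. I'll descend now.

```bash
python3 -m handwheel '[[0,0.1,-2.8,0],[0,0,-2.8,0],[0,0,-2.8,0],[0,0,-2.4,0],[0,0,-0.6,0],[0,0,0,0],[0,0,0,0]]'
python3 -m handwheel '[[0,0,0,0],[0,0,0,0]]'; python3 -m handwheel '[[0,0,-0.1,0],[0,0,-0.1,0],[0,0,0,0]]'
```

```text
t: 2.6
eef_pos: [0.4768, 0.3641, 0.2523]
ee_rot: [-3.139, 0.001, -1.152]
force: [-0.5, -0.3, 0.0]
width: 0.0007
t: 2.8
eef_pos: [0.4766, 0.3636, 0.252]
ee_rot: [-3.14, 0.001, -1.153]
force: [0.3, -0.2, 0.0]
width: 0.0002
t: 3.1
eef_pos: [0.4764, 0.3632, 0.2486]
ee_rot: [3.141, -0.0, -1.153]
force: [-0.1, -0.5, -0.5]
width: 0.0006
```

```bash
python3 -m handwheel '[[0,0,-0.2,0],[0,0,-0.2,0],[0,0,-0.1,0],[0,0,0,0]]';python3 -m handwheel '[[0,0,0,0]]'; python3 -m handwheel '[[0,0,-0.1,0],[0,0,0,0]]'; python3 -m handwheel '[[0,0,-0.1,0],[0,0,0,0]]'; python3 -m handwheel '[[0,0,-0.1,0],[0,0,0,0]]'
```

```text
t: 3.5
eef_pos: [0.4764, 0.3632, 0.2433]
ee_rot: [3.141, -0.0, -1.153]
force: [0.6, 0.6, 0.4]
width: 0.0003
t: 3.6
eef_pos: [0.4764, 0.3633, 0.2436]
ee_rot: [3.141, -0.0, -1.153]
force: [-0.5, -0.1, -0.2]
width: 0.0003
t: 3.8
eef_pos: [0.4764, 0.3632, 0.2426]
ee_rot: [3.141, -0.0, -1.153]
force: [-0.8, 0.0, -0.1]
width: 0.0006
t: 4.0
eef_pos: [0.4764, 0.3632, 0.2415]
ee_rot: [3.141, -0.0, -1.153]
force: [-0.1, 0.4, 0.1]
width: 0.0005
t: 4.2
eef_pos: [0.4764, 0.3632, 0.2405]
ee_rot: [3.141, -0.0, -1.153]
force: [0.8, -0.4, 0.7]
width: 0.0004
```

```bash
for i in 1; do python3 -m handwheel '[[0,0,-0.1,0],[0,0,0,0]]'; python3 -m handwheel '[[0,0,-0.1,0],[0,0,0,0]]'; python3 -m handwheel '[[0,0,0,0]]';done
```

```text
t: 4.4
eef_pos: [0.4764, 0.3633, 0.2396]
ee_rot: [3.142, -0.0, -1.153]
force: [0.6, 0.3, 0.1]
width: 0.0006
t: 4.6
eef_pos: [0.4764, 0.3633, 0.2387]
ee_rot: [-3.141, 0.0, -1.153]
force: [-0.8, 0.9, 2.1]
width: 0.0007
t: 4.7
eef_pos: [0.4764, 0.3633, 0.2388]
ee_rot: [-3.142, -0.0, -1.153]
force: [-1.8, -0.7, 1.8]
width: 0.0004
```

```bash
python3 -m handwheel '[[0,0,-0.1,0],[0,0,0,0]]'; python3 -m handwheel '[[0,0,-0.1,0],[0,0,0,0]]';python3 -m handwheel '[[0,0,0.2,0],[0,0,0.5,0],[0,0,0.8,0],[0,0,0,0]]'
```

```text
t: 4.9
eef_pos: [0.4764, 0.3633, 0.2377]
ee_rot: [-3.141, 0.0, -1.153]
force: [-0.3, 0.1, 3.0]
width: 0.0005
t: 5.1
eef_pos: [0.4764, 0.3633, 0.2367]
ee_rot: [-3.142, -0.0, -1.153]
force: [-1.8, -0.8, 3.9]
width: 0.0002
t: 5.5
eef_pos: [0.4767, 0.3636, 0.253]
ee_rot: [-3.14, 0.001, -1.153]
force: [-0.1, 0.4, 0.5]
width: 0.0003
```

Key 1 met the finger at tip height 61 mm and sank as a spring (2, 3, then 3.9 N), so it is raised. Next is key 2.

```bash
python3 -m handwheel '[[0.9,-2.2,0,0],[0.9,-2.2,0,0],[0,0,0,0],[0,0,0,0]]'; python3 -m handwheel '[[0,0,-0.4,0],[0,0,-0.4,0],[0,0,-0.3,0],[0,0,0,0]]';python3 -m handwheel '[[0,0,-0.1,0],[0,0,0,0]]';python3 -m handwheel '[[0,0,-0.1,0],[0,0,0,0]]'
```

```text
t: 5.9
eef_pos: [0.4946, 0.3189, 0.2518]
ee_rot: [-3.141, 0.0, -1.154]
force: [0.3, 0.8, 0.1]
width: 0.0006
t: 6.3
eef_pos: [0.4941, 0.3195, 0.2399]
ee_rot: [3.14, -0.0, -1.152]
force: [-0.5, -0.5, 0.5]
width: 0.0003
t: 6.5
eef_pos: [0.4943, 0.3194, 0.2396]
ee_rot: [3.142, -0.0, -1.153]
force: [0.4, 0.4, -0.1]
width: 0.0007
t: 6.7
eef_pos: [0.4944, 0.3193, 0.2386]
ee_rot: [-3.142, 0.0, -1.153]
force: [-0.2, 0.1, 0.1]
width: 0.0003
```

```bash
python3 -m handwheel '[[0,0,-0.1,0],[0,0,0,0]]'; python3 -m handwheel '[[0,0,-0.1,0],[0,0,0,0]]';python3 -m handwheel '[[0,0,-0.1,0],[0,0,0,0]]'
```

```text
t: 6.9
eef_pos: [0.4944, 0.3192, 0.2376]
ee_rot: [3.142, -0.0, -1.153]
force: [-0.4, 0.4, 0.6]
width: 0.0005
t: 7.1
eef_pos: [0.4944, 0.3192, 0.2366]
ee_rot: [3.141, -0.0, -1.153]
force: [-0.8, 0.5, -0.4]
width: 0.0002
t: 7.3
eef_pos: [0.4944, 0.3193, 0.2357]
ee_rot: [-3.141, -0.0, -1.153]
force: [0.3, 0.2, 1.3]
width: 0.0002
```

```bash
python3 -m handwheel '[[0,0,-0.05,0],[0,0,0,0]]'; python3 -m handwheel '[[0,0,0,0]]'
```

```text
t: 7.5
eef_pos: [0.4944, 0.3193, 0.2355]
ee_rot: [-3.141, 0.0, -1.153]
force: [-1.3, -1.4, 4.5]
width: 0.0004
t: 7.6
eef_pos: [0.4944, 0.3193, 0.2355]
ee_rot: [-3.141, 0.0, -1.153]
force: [-1.0, -1.0, 4.7]
width: 0.0002
```

Key 2 is firm: contact came 3–4 mm lower and it reached 4.7 N without sinking, so it is the latched one. Keys 3 and 4 still need tapping.

```bash
python3 -m handwheel '[[0,0,0.4,0],[0,0,0.8,0],[0,0,0.5,0],[0.9,-2.1,0,0],[0.9,-2.1,0,0],[0,0,0,0],[0,0,0,0]]'; python3 -m handwheel '[[0,0,-0.4,0],[0,0,-0.4,0],[0,0,-0.4,0],[0,0,0,0],[0,0,0,0]]';python3 -m handwheel '[[0,0,-0.1,0],[0,0,0,0]]'
```

```text
t: 8.3
eef_pos: [0.5126, 0.277, 0.2525]
ee_rot: [-3.141, 0.0, -1.154]
force: [-1.1, 0.2, 0.4]
width: 0.0005
t: 8.8
eef_pos: [0.5123, 0.2775, 0.2399]
ee_rot: [3.141, -0.0, -1.152]
force: [-0.3, 0.3, 0.2]
width: 0.0002
t: 9.0
eef_pos: [0.5124, 0.2774, 0.2392]
ee_rot: [-3.141, 0.0, -1.153]
force: [-1.1, 0.3, 1.5]
width: 0.0009
```

```bash
python3 -m handwheel '[[0,0,-0.1,0],[0,0,0,0]]';python3 -m handwheel '[[0,0,-0.1,0],[0,0,0,0]]'; python3 -m handwheel '[[0,0,0.4,0],[0,0,0.8,0],[0,0,0.3,0],[0.9,-2.1,0,0],[0.95,-2.1,0,0],[0,0,0,0],[0,0,0,0]]'; python3 -m handwheel '[[0,0,-0.4,0],[0,0,-0.4,0],[0,0,-0.4,0],[0,0,0,0],[0,0,0,0]]'
```

```text
t: 9.2
eef_pos: [0.5124, 0.2774, 0.2383]
ee_rot: [-3.141, 0.0, -1.153]
force: [-1.9, 0.7, 2.9]
width: 0.0005
t: 9.4
eef_pos: [0.5124, 0.2774, 0.2372]
ee_rot: [-3.141, 0.0, -1.153]
force: [-1.6, 0.9, 3.6]
width: 0.0004
t: 10.1
eef_pos: [0.5311, 0.2349, 0.2524]
ee_rot: [-3.141, 0.0, -1.154]
force: [-0.3, -0.6, 0.3]
width: 0.0003
t: 10.6
eef_pos: [0.5308, 0.2355, 0.2399]
ee_rot: [3.141, -0.0, -1.152]
force: [-0.8, -0.5, 1.0]
width: 0.0008
```

```bash
python3 -m handwheel '[[0,0,-0.1,0],[0,0,0,0]]';python3 -m handwheel '[[0,0,-0.1,0],[0,0,0,0]]';python3 -m handwheel '[[0,0,-0.1,0],[0,0,0,0]]'
```

```text
t: 10.8
eef_pos: [0.5309, 0.2354, 0.2393]
ee_rot: [-3.141, 0.0, -1.153]
force: [-1.1, 1.7, 1.0]
width: 0.0006
t: 11.0
eef_pos: [0.5309, 0.2353, 0.2383]
ee_rot: [-3.141, 0.0, -1.153]
force: [-1.2, 1.1, 3.6]
width: 0.0003
t: 11.2
eef_pos: [0.5309, 0.2354, 0.2373]
ee_rot: [-3.141, 0.0, -1.153]
force: [-0.9, 1.3, 3.0]
width: 0.0005
```

Keys 3 and 4 are springy and raised. Going back to key 2 for the firm press.

```bash
python3 -m handwheel '[[0,0,0.4,0],[0,0,0.8,0],[0,0,0.3,0],[-0.9,2.1,0,0],[-0.9,2.1,0,0],[-0.9,2.1,0,0],[-0.95,2.1,0,0],[0,0,0,0],[0,0,0,0]]'; python3 -m handwheel '[[0,0,-0.5,0],[0,0,-0.5,0],[0,0,-0.5,0],[0,0,0,0],[0,0,0,0]]';python3 -m handwheel '[[0,0,-0.1,0],[0,0,-0.1,0],[0,0,0,0]]'
```

```text
t: 12.1
eef_pos: [0.4942, 0.3195, 0.2523]
ee_rot: [3.141, -0.0, -1.152]
force: [0.2, -0.1, 0.4]
width: 0.0003
t: 12.6
eef_pos: [0.4945, 0.319, 0.2369]
ee_rot: [3.141, -0.0, -1.153]
force: [-0.1, 0.3, -0.5]
width: 0.0002
t: 12.9
eef_pos: [0.4945, 0.3193, 0.2355]
ee_rot: [-3.141, -0.0, -1.153]
force: [-0.3, -1.0, 4.6]
width: 0.0006
```

```bash
python3 -m handwheel '[[0,0,-0.1,0],[0,0,0,0]]';python3 -m handwheel '[[0,0,-0.1,0],[0,0,0,0]]'
```

```text
t: 13.1
eef_pos: [0.4945, 0.3193, 0.2346]
ee_rot: [-3.141, -0.0, -1.153]
force: [-1.3, -0.6, 4.9]
width: 0.0005
t: 13.3
eef_pos: [0.4945, 0.3193, 0.2339]
ee_rot: [-3.141, -0.0, -1.152]
force: [-2.4, -2.2, 7.7]
width: 0.0005
```

```bash
python3 -m handwheel '[[0,0,-0.1,0],[0,0,0,0]]';python3 -m handwheel '[[0,0,-0.1,0],[0,0,0,0]]';python3 -m handwheel '[[0,0,-0.05,0],[0,0,0,0]]'
```

```text
t: 13.5
eef_pos: [0.4945, 0.3193, 0.233]
ee_rot: [-3.141, -0.0, -1.152]
force: [-2.5, -1.9, 9.1]
width: 0.0004
t: 13.7
eef_pos: [0.4944, 0.3193, 0.2321]
ee_rot: [-3.141, 0.0, -1.152]
force: [-2.4, -1.7, 8.1]
width: 0.0009
t: 13.9
eef_pos: [0.4944, 0.3193, 0.2316]
ee_rot: [-3.141, -0.0, -1.152]
force: [-3.0, -3.1, 10.0]
width: 0.0003
```

```bash
python3 -m handwheel '[[0,0,-0.05,0],[0,0,0,0]]';python3 -m handwheel '[[0,0,-0.05,0],[0,0,0,0]]'; python3 -m handwheel '[[0,0,0.2,0],[0,0,0.2,0],[0,0,0,0],[0,0,0,0]]';python3 -m handwheel '[[0,0,0.1,0],[0,0,0,0],[0,0,0,0]]';python3 -m handwheel '[[0,0,0.1,0],[0,0,0,0]]'
```

```text
t: 14.1
eef_pos: [0.4944, 0.3193, 0.2312]
ee_rot: [-3.141, -0.0, -1.152]
force: [-3.3, -2.3, 10.3]
width: 0.0002
t: 14.3
eef_pos: [0.4944, 0.3193, 0.2309]
ee_rot: [-3.141, -0.0, -1.152]
force: [-3.6, -2.8, 11.6]
width: 0.0001
t: 14.7
eef_pos: [0.4945, 0.3193, 0.2343]
ee_rot: [-3.141, 0.0, -1.153]
force: [-1.4, -1.0, 5.4]
width: 0.0007
t: 15.0
eef_pos: [0.4945, 0.3193, 0.2351]
ee_rot: [-3.141, 0.0, -1.153]
force: [-0.4, -1.2, 6.2]
width: 0.0004
t: 15.2
eef_pos: [0.4944, 0.3193, 0.236]
ee_rot: [-3.141, 0.0, -1.153]
force: [-1.0, -1.5, 4.0]
width: 0.0007
```

Above the latched height of .2355 the key still pushes back with 4 N, so it has let go and is following the finger up. I'll raise the arm and move it aside to look.

```bash
python3 -m handwheel '[[0,0,0.2,0],[0,0,0.5,0],[0,0,1.5,0],[0,0,3,0],[0,0,4,0],[0,0,4,0],[-2,3,2,0],[-2.5,3.2,0,0],[-2.5,3.2,0,0],[-2.5,3.2,0,0],[-2.5,3.2,0,0],[-2.5,3.2,0,0],[0,0,0,0],[0,0,0,0],[0,0,0,0]]'
python3 - <<'E'
from m import *
for n in("scene","top"):
    f=grab(n); cv2.imwrite(f"pics/{n}2.png",f["image"][...,::-1])
    if n=="scene": cv2.imwrite("pics/scene2_crop.png",cv2.resize(f["image"][190:250,185:318,::-1],None,fx=6,fy=6,interpolation=cv2.INTER_CUBIC))
    P=cloud(f); P0=cloud(F[n])
    for k in [(.4755,.3615),(.494,.3195),(.5125,.2775),(.531,.2355)]:
        u,v=proj(f,(*k,.061)).round().astype(int); s=(slice(v-2,v+3),slice(u-2,u+3))
        print(n,"key z before/after",np.median(P0[s][...,2]).round(4),np.median(P[s][...,2]).round(4))
    d=np.abs(f["image"].astype(int)-F[n]["image"]).max(-1)[150:300,160:380]; print("changed px",(d>60).sum())
print(arm.get_state()["force"])
E
```

```text
t: 16.7
eef_pos: [0.3495, 0.5088, 0.3875]
ee_rot: [3.141, -0.0, -1.153]
force: [0.6, 0.2, -0.7]
width: 0.0005
scene key z before/after 0.0596 0.0598
scene key z before/after 0.0565 0.0598
scene key z before/after 0.0594 0.0596
scene key z before/after 0.0602 0.06
changed px 33
top key z before/after 0.0601 0.0605
top key z before/after 0.0579 0.0606
top key z before/after 0.0588 0.0594
top key z before/after 0.0603 0.0605
changed px 72
[ 0.56811451 -0.00623986 -0.09181501]
```

View pics/scene2.png

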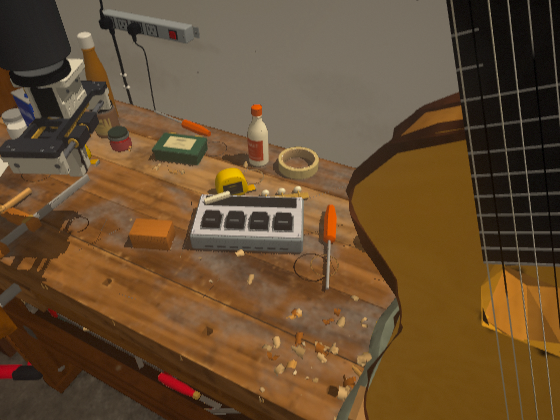

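View pics/scene2_crop.png

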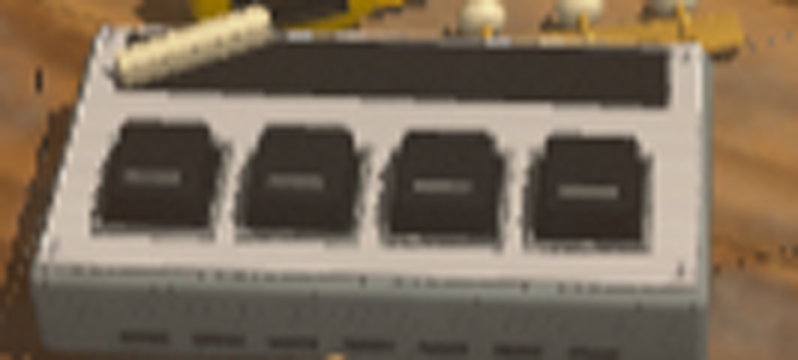

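All four keys now stand at the same height (the row in crop y ≈ 120–140, key 2 at (305,180)). The nut and the other things lie where they were, and the arm is clear.

```bash
python3 -c "
from station import arm
print(arm.job_done())"
```

```text
the job is handed in; nothing more can be done
None
```

The job is done and handed in at about 17 s: the latched key was key 2, it has been released, and all four keys now stand raised.

**Taps:** I tapped the keys left to right with the closed fingertips. Keys 1, 3 and 4 met the finger at about 61 mm and gave springily, never pressed beyond about 4 N or 2.5 mm. Key 2 sat about 3.5 mm lower and stayed firm up to 4.7 N.

**Release:** After the four taps I pressed key 2 to about 8 mm of travel, with a peak of about 12 N. It let go and followed the finger back up.

**Last checks:**
- **Key heights:** depth readings put all four keys within 1 mm of each other in both views. Key 2 rose about 3 mm in both views.
- **Loose things:** comparing pictures from before and after showed almost no change around the box, so nothing appears to have moved. I did not measure each item's position separately.
- **Arm:** it hangs clear with no force on it.

**Disagreement:** My first key positions from the two cameras differed by about 15 mm, because the scene view counted the keys' front sides. I used the box corners instead, which agreed to about 2 mm.

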